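Click-check a torque driver in its tester and offer it to a gearbox filler plug

ROBOT

A 6-joint arm with a two-finger parallel gripper is mounted at the origin on the work surface. World frame = base frame: x ahead of the robot, y to its left, z up, the work surface at z = 0. Lengths are in m, angles in degrees, forces in N, time in s.
With the tool pointing down it reaches from about 0.4 to 0.825 m from the base axis. Payload 7 kg.
Tool frame: the origin (TCP) lies midway between the tips of the shut fingers; the grasp point (between the pads) lies 19 mm behind it; z points along the fingers, y is the line along which they close (so a half turn about z gives the same grasp; the last joint's range is limited). The gripper opens to 88 mm and grips with 3 to 60 N. Pads are 19 mm wide; open, the fingers measure 130 mm over their backs; the gripper's body (78 mm by 193 mm) begins 47 mm behind the grasp point.
Start: joints at [88.47, 20.546, 0.682, 0, -70.136, -16.507], TCP at [0.209, 0.642, 0.227] pointing down, gripper open.
Joint ranges: [-176.03, 176.03], [-82.01, 121.73], [-58.28, 71.71], [-173.87, 95.51], [-174.79, -0.11], [-173.66, 173.66]. Speed limits (degrees/s): [136.94, 136.94, 172.46, 180, 180, 180].

INTERFACE

Orientations are given as a 3x3 rotation matrix whose columns are the frame's x, y, z axes.
In Python, from rig import robot gives the robot as it stands. Calls block until the motion is done:
- robot.goto(position, orientation): joint-space move of the TCP to a pose.
- robot.servo_line(position, ori=None, speed=0.15): straight line of the TCP; ori=None keeps the orientation; speed is the mean speed in m/s.
- robot.movej(angles): joint-space move.
- robot.move_gripper(opening): opening from 0.0 (shut) to 1.0 (fully open); the grip force is fixed at half the most; returns when the fingers have stopped.
- robot.dwell(seconds).
- robot.ik(position, orientation): joint angles nearest the present ones, or None.
- robot.grab_frame(name): name is "side" or "top" or "wrist"; returns (picture, depth): 480x640x3 uint8, red, green, blue; 480x640 float32, m along the optical axis (not along the pixel's ray), 0 where there is no reading.
- robot.camera_info(name): a dict with "vfov" (degrees; the focal length in pixels is half the picture's height over the tangent of half this angle, whatever the lens; pixels are square), "cx", "cy" (the principal point, pixels), "view" (4x4, takes a point from world to camera coordinates); the wrist camera has in their place "T_tool_cam" (4x4, takes a point from camera to tool coordinates, whose origin is the TCP and whose axes are the flange's). Camera axes: x right, y down, z forward; pixel columns grow to the right and rows downward; lengths in m; the calibration is good to about 2 mm. The wrist camera is an equidistant fisheye: a pixel r from the principal point sees the ray r / f radians off the axis. A picture is of the moment at which its call begins: read the wrist's pose just before it. camera_info takes no time and is no camera call.
A pose or a line that the arm cannot do raises robot.Unreachable and nothing moves.
- robot.job_done(): hands the job in; it is judged then, once.
Readings, each from a call of its own:
- robot.read_t(): time.
- robot.read_qpos(): joint angles.
- robot.read_qvel(): joint speeds.
- robot.read_effort(): joint torques, N m.
- robot.read_position(): TCP position.
- robot.read_tcp_rot(): TCP orientation.
- robot.read_force(): force on the tool from outside, world axes, zero at the start.
- robot.read_ft_torque(): the same for the moment, N m.
- robot.read_grip_width(): opening from 0.0 (shut) to 1.0 (fully open).
- robot.read_finger_force(): force on a finger pad.
Only numpy, scipy, OpenCV 4.12 (cv2) and the standard library are available. Lean on these libraries where they do the work, as an engineer would, in place of code of your own. Each camera call takes 0.05 s, during which the arm holds its last target. There are 200 camera calls.

TASK

Check the torque driver where it stands in the test socket of the torque tester: turn it clockwise (seen from above) until it clicks over. Then draw it up out of the socket, tip it over to the slope of the gearbox cover, and finish while still holding it in the gripper in line with the square-socket filler plug (the round plug with the square hole, not the domed hexagonal breather), its square drive about 25 mm clear of the plug and touching nothing. Do not bump the gearbox with the driver, and leave the loose parts lying about where they are.

Things in the scene. Friction and masses are not known exactly. Their poses are not given: they have to be found in the camera images.
- driver: loose torque driver (0.2 to 0.4 kg) standing upright in the tester; black ribbed round handle. Origin: centre of the drive's end face; z up the axis to the butt. From that face: square drive 9.5 mm wide, 0 to 18 mm; shank 18 mm across, 18 to 30 mm (its shoulder rests on the socket block); collar 29 mm across, to 42 mm; handle 34 mm across, 42 to 132 mm (butt).
- driver_grip (a point): point on the driver's axis in the handle, 92 mm from the drive's end face and 40 mm below the butt: a good place to grip from above.
- driver_tip (a point): centre of the end face of the driver's square drive (the lower end); turns with the drive.
- driver_bit (a joint): click mechanism: angle of the drive against the handle (rad), 0 at first. With the drive held, turning the handle clockwise (from above) makes it grow: sprung balls resist, up to about 0.2 N m, pass their crest near 0.37 and jump on (above 0.45: clicked) towards the stop at 0.74, where it stays. Stops at 0 and 0.74. In the socket, with its play, the handle turns 0.5 to 0.65 rad to the click.
- tester: torque tester: grey console, 150 x 130 mm, 54 mm high, fixed to the table, sloped display panel towards the robot; on it a steel block 56 x 56 mm with the square test socket, top 77 mm above the table. Origin: on the table under the socket; z up.
- socket_mouth (a point): centre of the test socket's mouth, on top of the steel block, 77 mm above the table; the square hole is 10.3 mm wide and 22 mm deep, vertical; the driver stands 18 mm deep in it.
- gearbox: gear reducer of cast aluminium fixed on a tilted steel stand, base 190 x 150 mm. Its cover, 124 x 110 mm, slopes 37 degrees (0.65 rad) and faces the robot and up; its middle is 112 mm high. Origin: on the table, 45 mm in front (robot side) of the point under the cover's middle; z up, x horizontal, pointing up-slope (away from the robot).
- plug: the filler plug: dark steel round collar, 29 mm across, 10 mm high, with a 10.7 mm square hole 8 mm deep, screwed into one of the two bosses on the upper half of the cover (30 mm left or right of its middle; the hexagonal breather with the domed steel cap is in the other). Origin: centre of its underside on the boss; the body's z is vertical, its yaw that of the gearbox.
- plug_mouth (a point): centre of the mouth of the plug's square hole, on the plug's outer face. z is the plug's axis, pointing out of the cover (up and towards the robot, 0.65 rad from vertical); x points up the slope.
- breather: the breather in the other boss: hexagonal, 24 mm across, with a domed cap, stands 24 mm above its boss. Origin: centre of its underside.
- spur_gear: loose steel spur gear, 48 mm across, 16 mm high, lying beside the tester. Leave it alone.
- bearing: loose steel ring bearing, 42 mm across, 13 mm high, beside the tester. Leave it alone.
- bracket: loose aluminium angle bracket, 50 x 36 mm, 40 mm high, on the table in front of the gearbox stand. Leave it alone.
- spanner: loose spanner, 170 mm long, on the left of the table. Leave it alone.
- screwdriver: loose screwdriver, 190 mm long, on the right of the table. Leave it alone.
- coupling: loose aluminium shaft coupling, 30 mm across, 30 mm high, standing behind the tester. Leave it alone.
Not all that is in view belongs to the job. Several things have the shape of the driver; the one meant has the colours described above.

How it is judged (in metres and radians):
On the way, in this order (a step that is already met when the one before it is completed fails the run):
1. the driver, in the test socket, has clicked over (value of joint driver_bit above 0.45 rad and horizontal distance between driver_tip and socket_mouth below 0.004 m and height (world z) of driver_tip below 0.07 m), for 0.2 s.
2. the driver is drawn up clear of the socket in the gripper (height (world z) of driver_tip above 0.09 m and contact force between driver and tester below 0.1 N and contact force between driver and the fingers above 1 N), for 0.2 s.
At the end, for the whole second after the job is handed in: The gripper holds the clicked driver still, in line with the plug (axis within 10 degrees; drive within 12 mm of the plug's axis, both across the cover and along its slope), its end face 10 to 45 mm out from the plug, touching neither gearbox, plug, breather nor tester. It ends holding (z of driver_tip in the frame of plug_mouth between 0.01 and 0.045 m and x of driver_tip in the frame of plug_mouth between -0.012 and 0.012 m and y of driver_tip in the frame of plug_mouth between -0.012 and 0.012 m and angle between the z axis of driver and the z axis of plug_mouth, either way round below 0.17 rad and angle between driver's own z axis and vertical below 1.2 rad and contact force between driver and the fingers above 1 N and contact force between driver and gearbox below 0.1 N and contact force between driver and plug below 0.1 N and contact force between driver and breather below 0.1 N and contact force between driver and tester below 0.1 N and value of joint driver_bit above 0.45 rad and linear speed of driver below 0.02 m/s and angular speed of driver below 0.1 rad/s); the arm keeps its last pose, push and grip.
It fails at once if the driver bumps the gearbox, its plug or its breather (over 5 N) (contact force between driver and gearbox above 5 N or contact force between driver and plug above 5 N or contact force between driver and breather above 5 N).
It fails at once if a loose part lying about is moved by more than 20 mm (distance of any of spur_gear, bearing, bracket, spanner, screwdriver, coupling from where it was at the start of the episode above 0.02 m).
It also fails if it takes over 43 s, if anything falls off the work surface, if the arm or the gripper's body presses on something with over 40 N, if the wrist force passes 120 N, or if a joint passes its speed limit or range.

## Working session

There is one attempt and no reset: what is moved stays moved. The work goes in short steps, each a Python script; the robot and the scene stay as the last script left them, time stands still between calls to the robot, and variables do not carry over. Pictures are saved under pics/ and viewed, at most 10 in all, crops included, and the job is handed in when it is done.

```bash
mkdir -p pics; ls; python3 - <<'E'
from rig import robot
import cv2,numpy as np
for n in("top","side"):
    im,d=robot.grab_frame(n); np.savez(f"pics/{n}.npz",im=im,d=d)
    cv2.imwrite(f"pics/{n}.png",im[:,:,::-1]); print(n,robot.camera_info(n),(d==0).mean())
print(robot.read_tcp_rot(),robot.read_t())
E
```

```text
pics
top {'vfov': 48.888806915224926, 'cx': 324.6876860380862, 'cy': 241.2321116405329, 'view': array([[-2.65996288e-02, -9.99646123e-01, -2.96116543e-04,
         1.26263755e-02],
       [-9.77231135e-01,  2.60655628e-02, -2.10570405e-01,
         5.73117869e-01],
       [ 2.10503607e-01, -5.31172030e-03, -9.77578650e-01,
         1.65728342e+00],
       [ 0.00000000e+00,  0.00000000e+00,  0.00000000e+00,
         1.00000000e+00]])} 0.00375
side {'vfov': 46.61128454767618, 'cx': 323.1532431178162, 'cy': 237.58167793438383, 'view': array([[-0.94925348, -0.31412169,  0.01566527,  0.54216887],
       [-0.21884765,  0.62392896, -0.7502122 ,  0.20931703],
       [ 0.22588391, -0.71556985, -0.66101153,  1.48935005],
       [ 0.        ,  0.        ,  0.        ,  1.        ]])} 0.004029947916666667
[[ 9.50829880e-01 -3.09713450e-01 -3.44716581e-04]
 [-3.09713622e-01 -9.50828820e-01 -1.42388139e-03]
 [ 1.13228759e-04  1.46063239e-03 -9.99998927e-01]] 0.1
```

View pics/top.png

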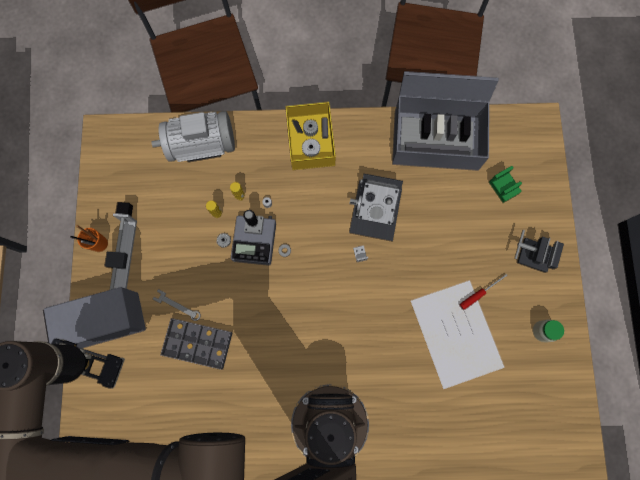

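View pics/side.png

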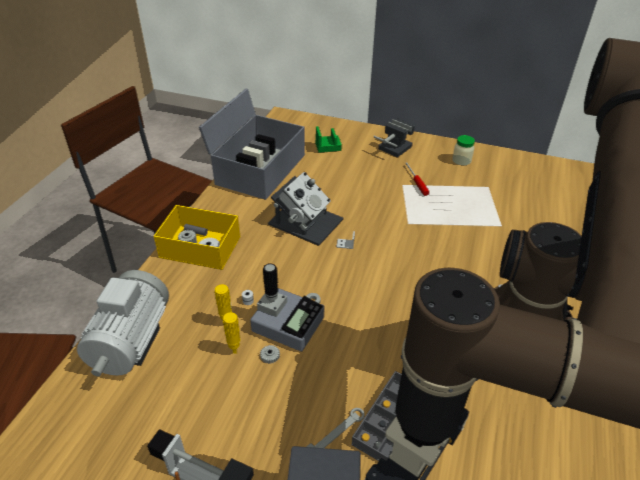

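The top view shows the driver butt at about (251,216) on the tester and the gearbox at (377,205). In the side view the driver is at (270,280) and the cover at (303,198). The yellow look-alikes are distractors.

```bash
cat > h.py <<'E'
from rig import robot
import cv2,numpy as np
def cam(n):
    c=robot.camera_info(n); return c,240/np.tan(np.radians(c["vfov"]/2))
def cloud(n,im,d):
    "world points per pixel, top/side cameras"
    c,f=cam(n); V=c["view"]; u,v=np.meshgrid(np.arange(640),np.arange(480))
    P=np.stack([(u-c["cx"])/f*d,(v-c["cy"])/f*d,d],-1)
    return (P-V[:3,3])@V[:3,:3]
E
python3 - <<'E'
from h import *
out=[]
for n,(u0,v0,u1,v1) in(("top",(225,160,415,265)),("side",(235,165,365,365))):
    z=np.load(f"pics/{n}.npz"); P=cloud(n,z["im"],z["d"]); im=z["im"].astype(int); w=P[...,2]
    print(n,"table z",np.median(w[300:320,330:390]))
    dark=(im.max(2)<60)&(w>.085)&(w<.25)
    m=np.zeros_like(dark); 
    if n=="top": m[195:235,235:270]=1
    else: m[255:310,255:285]=1
    Q=P[dark&m]; print("driver",len(Q),Q.mean(0),Q.min(0),Q.max(0)); T=Q[Q[:,2]>.182]; print(" butt",len(T),T.mean(0),T.min(0),T.max(0))
    # cover plane
    m=np.zeros_like(dark)
    if n=="top": m[178:228,352:402]=1
    else: m[175:228,275:330]=1
    m&=(w>.06)&(w<.18)&(im.min(2)>110); Q=P[m]
    for _ in range(6):
        c=Q.mean(0); nn=np.linalg.svd(Q-c)[2][2]; nn*=np.sign(nn[2]); Q=Q[abs((Q-c)@nn)<.006 if _>1 else abs((Q-c)@nn)<.02]
    print("cover",len(Q),c,nn,np.degrees(np.arccos(nn[2])),np.degrees(np.arctan2(nn[1],nn[0])))
    cv2.imwrite(f"pics/{n}_c.png",cv2.resize(z["im"][v0:v1,u0:u1,::-1],None,fx=4 if n=="top" else 3,fy=4 if n=="top" else 3,interpolation=cv2.INTER_CUBIC))
print({n:robot.camera_info("wrist")[n] for n in robot.camera_info("wrist")})
E
```

```text
top table z -0.0006052443518197258
driver 111 [0.6267546  0.22319889 0.16385581] [0.61558586 0.2105319  0.10507175] [0.64958293 0.24505007 0.19809331]
 butt 41 [0.63200037 0.22753433 0.18997435] [0.61838173 0.21286649 0.18240933] [0.64958293 0.24505007 0.19809331]
cover 830 [ 0.68097768 -0.17634388  0.11432225] [-0.57169857  0.14305007  0.80789691] 36.10904003555277 165.9519259164061
side table z -0.0010782903250387119
driver 332 [0.62938645 0.24270505 0.15085765] [0.61598316 0.22515838 0.09487841] [0.64874424 0.25413246 0.19225374]
 butt 51 [0.62928419 0.24093861 0.18685025] [0.61639814 0.22515838 0.18221438] [0.64863092 0.24912439 0.19225374]
cover 807 [ 0.67787417 -0.16755394  0.11101681] [-0.57616285  0.14523688  0.80432743] 36.45464815943733 165.8518575325735
{'vfov': 65.70646984690485, 'cx': 315.62255027865996, 'cy': 239.14281969617787, 'T_tool_cam': array([[-3.48616050e-04, -9.67434401e-01, -2.53121627e-01,
         6.78987942e-02],
       [ 9.99999216e-01, -6.41789475e-04,  1.07566249e-03,
         2.42370137e-05],
       [-1.20308369e-03, -2.53121053e-01,  9.67433866e-01,
        -1.58575284e-01],
       [ 0.00000000e+00,  0.00000000e+00,  0.00000000e+00,
         1.00000000e+00]])}
```

View pics/top_c.png

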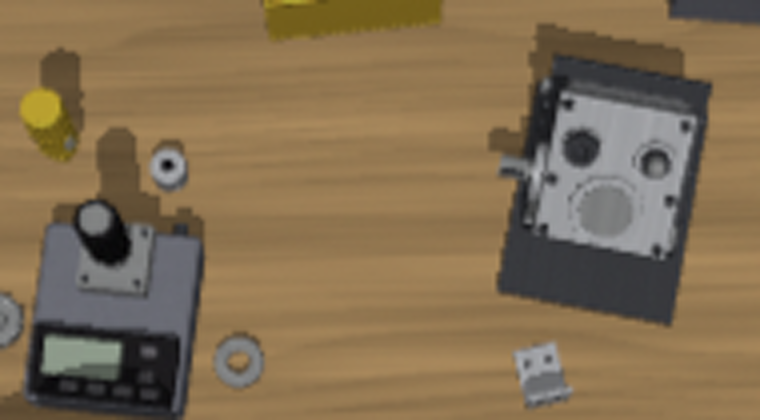

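In the crop the dark round plug is in the left (+y) boss at (580,148), and the steel-domed breather is on the right at (655,162). I'll check this from the wrist and test reachability.

```bash
cat >> h.py <<'E'
def R_down(a):
    "tool down, tool y at azimuth a (deg)"
    y=np.array([np.cos(np.radians(a)),np.sin(np.radians(a)),0]); z=np.array([0,0,-1.]); return np.column_stack([np.cross(y,z),y,z])
def R_axis(n,a):
    "tool z = -n, tool y at azimuth-like angle a (deg) about n, 0 = horizontal across"
    h=np.cross(n,[0,0,1.]); h/=np.linalg.norm(h); k=np.cross(n,h); y=h*np.cos(np.radians(a))+k*np.sin(np.radians(a))
    return np.column_stack([np.cross(y,-n),y,-n])
def wrist():
    p,R=robot.read_position(),robot.read_tcp_rot(); im,d=robot.grab_frame("wrist"); return im,d,p,R
def wcloud(d,p,R):
    c,f=cam("wrist"); u,v=np.meshgrid(np.arange(640),np.arange(480)); x=(u-c["cx"])/f; y=(v-c["cy"])/f; t=np.hypot(x,y)+1e-9
    k=np.tan(t)/t; P=np.stack([x*k*d,y*k*d,d],-1); T=c["T_tool_cam"]
    return (P@T[:3,:3].T+T[:3,3])@np.array(R).T+p
E
python3 - <<'E'
from h import *
n=np.array([-.587,.147,.796]); n/=np.linalg.norm(n)
g=np.array([.70,-.135,.14])+n*.1
for a in range(-180,180,30):
    print(a,[None if q is None else np.round(q).astype(int).tolist() for q in (robot.ik([.58,.03,.36],R_down(a)),robot.ik([.632,.237,.132],R_down(a)),robot.ik(g,R_axis(n,a)))])
z=np.load("pics/top.npz");P=cloud("top",z["im"],z["d"]); im=z["im"].astype(int)
m=(im[...,0]>150)&(im[...,2]<60); m[:175]=0; m[220:]=0
for l,s in ((200,225),(226,250)): Q=P[:,l:s][m[:,l:s]]; print(Q.mean(0),Q.max(0))
E
```

```text
-180 [[22, 8, 1, 0, -83, -22], [37, 24, -6, 0, -59, -37], None]
-150 [[22, 8, 1, 0, -83, 8], [37, 24, -6, 0, -59, -7], None]
-120 [[22, 8, 1, 0, -83, 38], [37, 24, -6, 0, -59, 23], None]
-90 [[22, 8, 1, 0, -83, 68], [37, 24, -6, 0, -59, 53], None]
-60 [[22, 8, 1, 0, -83, 98], [37, 24, -6, 0, -59, 83], None]
-30 [[22, 8, 1, 0, -83, 128], [37, 24, -6, 0, -59, 113], None]
0 [[22, 8, 1, 0, -83, 158], [37, 24, -6, 0, -59, 143], None]
30 [[22, 8, 1, 0, -83, -172], [37, 24, -6, 0, -59, 173], None]
60 [[22, 8, 1, 0, -83, -142], [37, 24, -6, 0, -59, -157], None]
90 [[22, 8, 1, 0, -83, -112], [37, 24, -6, 0, -59, -127], None]
120 [[22, 8, 1, 0, -83, -82], [37, 24, -6, 0, -59, -97], None]
150 [[22, 8, 1, 0, -83, -52], [37, 24, -6, 0, -59, -67], None]
[0.68497798 0.3566955  0.12919895] [0.73693629 0.39239231 0.13754803]
[0.74453157 0.28052376 0.12997359] [0.80467867 0.30849969 0.13979408]
```

```bash
python3 - <<'E'
from h import *
robot.goto([.60,.03,.36],R_down(90)); print(robot.read_t(),robot.read_qpos())
im,d,p,R=wrist(); np.savez("pics/w1.npz",im=im,d=d,p=p,R=R); cv2.imwrite("pics/w1.png",im[:,:,::-1])
n=np.array([-.587,.147,.796]); n/=np.linalg.norm(n)
g=np.array([.70,-.135,.14])+n*.1
for a in range(-180,180,20):
    q=robot.ik(g,R_axis(n,a)); q2=robot.ik(g+n*.08,R_axis(n,a)); print(a,*[x if x is None else np.round(x).astype(int).tolist() for x in(q,q2)])
E
```

```text
2.7083 [ 2.15388284e+01  1.04290033e+01  3.90571392e+00 -5.04319417e-03
 -8.34966633e+01 -1.11464713e+02]
-180 None [10, -8, -51, 52, -19, 20]
-160 None [10, -8, -51, 52, -19, 40]
-140 None [10, -8, -51, 52, -19, 60]
-120 None [10, -8, -51, 52, -19, 80]
-100 None [10, -8, -51, 52, -19, 100]
-80 None [10, -8, -51, 52, -19, 120]
-60 None [10, -8, -51, 52, -19, 140]
-40 None [10, -8, -51, 52, -19, 160]
-20 None None
0 None [10, -8, -51, 52, -19, -160]
20 None [10, -8, -51, 52, -19, -140]
40 None [10, -8, -51, 52, -19, -120]
60 None [10, -8, -51, 52, -19, -100]
80 None [10, -8, -51, 52, -19, -80]
100 None [10, -8, -51, 52, -19, -60]
120 None [10, -8, -51, 52, -19, -40]
140 None [10, -8, -51, 52, -19, -20]
160 None [10, -8, -51, 52, -19, 0]
```

View pics/w1.png

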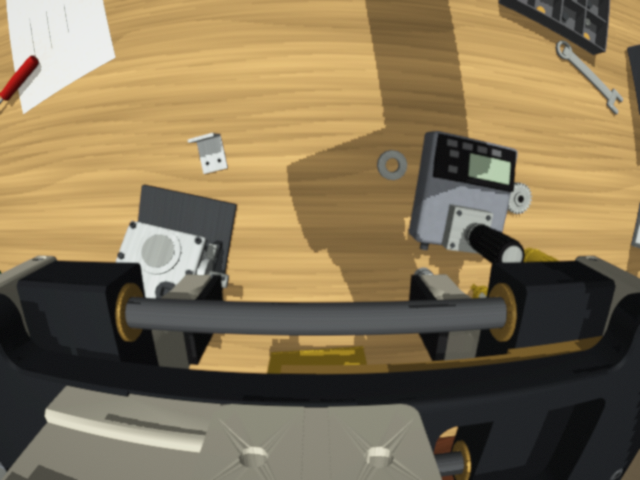

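The wrist view shows the tester at (465,200) with the black driver at (497,243), its butt towards the camera. It also shows the gearbox at (175,250), with the plug partly hidden behind the gripper at (165,288). Reach near the cover is tight, so I'll fix the plug position and scan tilt and stand-off.

```bash
python3 - <<'E'
from h import *
ez=np.array([0,0,1.])
for n,box in (("top",(360,186,380,208)),("side",(288,172,335,215))):
    z=np.load(f"pics/{n}.npz"); im=z["im"]; P=cloud(n,im,z["d"]); u0,v0,u1,v1=box
    if n=="side":
        cv2.imwrite("pics/side_gb.png",cv2.resize(im[165:245,260:350,::-1],None,fx=8,fy=7.4,interpolation=cv2.INTER_CUBIC))
    m=np.zeros((480,640),bool); m[v0:v1,u0:u1]=(im[v0:v1,u0:u1].max(2)<90); 
    k,l,s,c=cv2.connectedComponentsWithStats(m.astype(np.uint8))
    for i in range(1,k):
        if s[i,4]>12: Q=P[l==i]; print(n,s[i],c[i],np.median(Q,0),Q[:,2].min(),Q[:,2].max())
az=np.radians(165.9)
M=np.array([.70,-.135,.15])
for M in (np.array([.70,-.135,.145]),np.array([.71,-.135,.155])):
  for t in (.5,.55,.6,.65):
    r=[]
    for o in (.09,.10,.11,.12,.13,.14):
        nn=np.array([.587*0,0,0])+np.array([np.sin(t)*np.cos(az),np.sin(t)*np.sin(az),np.cos(t)])
        q=robot.ik(M+nn*o,R_axis(nn,60)); r.append(None if q is None else np.round(q).astype(int).tolist())
    print(M[0],t,r)
E
```

```text
top [360 186   5  11  39] [361.41025641 190.35897436] [ 0.73704863 -0.12726948  0.07816886] 0.009290517904968858 0.14142566121435035
top [366 192   9   9  61] [369.8852459 196.3442623] [ 0.69743638 -0.14914416  0.13844411] 0.12674337249823234 0.15055776401379478
side [288 177   8   8  22] [291.27272727 180.04545455] [ 0.75595237 -0.23096069  0.10728864] 0.10316383266059495 0.11258776793967049
side [307 180   7   7  31] [309.70967742 183.38709677] [ 0.68127297 -0.19598346  0.13713448] 0.12313850942402364 1.133016524941629
side [295 189   9   9  63] [298.95238095 193.01587302] [ 0.69614483 -0.14017485  0.13428239] 0.12445018129288372 0.14531141680577334
side [288 195  13  14  36] [293.19444444 201.72222222] [ 0.71061732 -0.12610062  0.10929427] 0.09522415860404812 0.12806684009998795
side [288 207   6   8  24] [289.33333333 211.16666667] [ 0.72322024 -0.1233827   0.07373237] 0.0634391110476792 1.133016524941629
side [318 209  16   6  51] [324.62745098 212.43137255] [ 0.64113897 -0.22017083  0.01705785] 0.0022500987734145233 0.031075965956191644
0.7 0.5 [[11, 5, -37, 29, -24, -79], [11,
[... 533 characters left out ...]
 -55, 81, -6, -119], [1, -4, -54, 69, -10, -111]]
0.71 0.5 [[11, 6, -35, 27, -26, -77], [11, 5, -34, 26, -27, -76], [12, 4, -34, 26, -29, -76], [12, 3, -33, 25, -30, -75], [12, 2, -33, 24, -32, -74], [13, 1, -32, 23, -33, -74]]
0.71 0.55 [[9, 4, -41, 38, -19, -87], [10, 3, -40, 36, -21, -85], [11, 2, -40, 35, -23, -84], [11, 1, -39, 33, -24, -83], [12, 0, -39, 32, -26, -82], [13, -1, -38, 31, -27, -81]]
0.71 0.6 [[3, 3, -49, 61, -11, -105], [5, 2, -48, 55, -13, -100], [7, 1, -47, 51, -15, -97], [9, 0, -46, 47, -17, -95], [10, -1, -45, 44, -19, -93], [11, -2, -44, 42, -21, -91]]
0.71 0.65 [None, None, None, [-3, -1, -53, 78, -7, -117], [2, -2, -52, 68, -10, -110], [5, -3, -51, 61, -13, -106]]
```

View pics/side_gb.png

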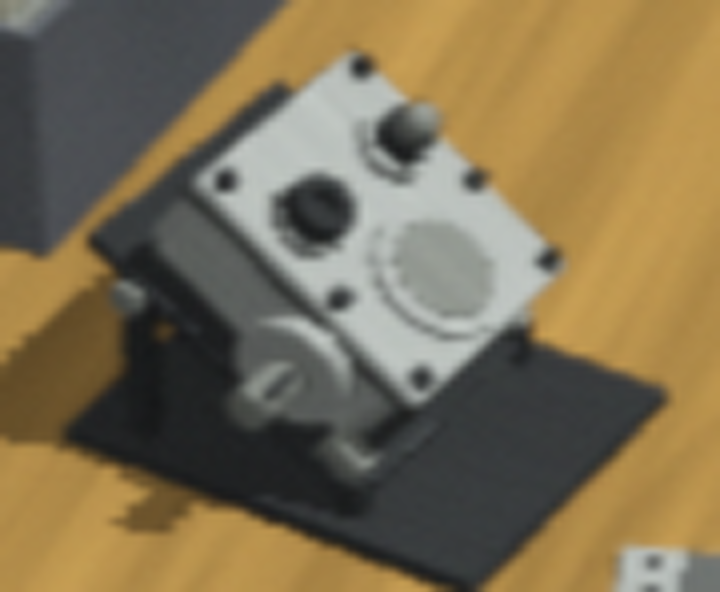

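The side view confirms it: dark round plug at about (299,193) in the full frame, the boss nearer the left edge, with the domed breather at the other boss. Now triangulating.

```bash
cat >> h.py <<'E'
def ray(n,u,v,p=None,R=None):
    c,f=cam(n); x,y=(u-c["cx"])/f,(v-c["cy"])/f
    if n=="wrist":
        t=np.hypot(x,y); r=np.array([x/t*np.sin(t),y/t*np.sin(t),np.cos(t)]); T=c["T_tool_cam"]
        return np.array(p)+R@T[:3,3],R@T[:3,:3]@r
    V=c["view"]; r=np.array([x,y,1]); return -V[:3,:3].T@V[:3,3],V[:3,:3].T@(r/np.linalg.norm(r))
def tri(rays):
    A=[np.eye(3)-np.outer(r,r) for o,r in rays]; X=np.linalg.solve(sum(A),sum(a@o for a,(o,r) in zip(A,rays)))
    return X,[round(float(np.linalg.norm(a@(X-o))),4) for a,(o,r) in zip(A,rays)]
def onz(o,r,z): return o+r*(z-o[2])/r[2]
E
python3 - <<'E'
from h import *
w=np.load("pics/w1.npz"); p,R=w["p"],w["R"]
print("plug",tri([ray("top",369.9,196.3),ray("side",299,193)]))
B=[ray("top",249.5,213.3),ray("side",270,267),ray("wrist",512,254,p,R)]
print("butt",tri(B),[onz(*b,.191) for b in B])
C=wcloud(w["d"],p,R); im=w["im"]
print("table",np.median(C[100:120,280:300,2]))
dk=(im.max(2)<60)&(C[...,2]>.1)&(C[...,2]<.21); dk[:,:450]=0;dk[265:]=0;dk[:225]=0;dk[:,540:]=0
Q=C[dk];print(len(Q),Q.mean(0)); T=Q[Q[:,2]>.185]; print(len(T),T.mean(0) if len(T) else 0)
# block corners by rays on z=.077 (screws of the steel block, seen in wrist picture)
c=np.array([onz(*ray("wrist",u,v,p,R),.077) for u,v in((457,207),(501,208),(443,251),(490,251))]); print(c)
robot.goto([.60,.215,.33],R_down(155)); print(robot.read_t())
im,d,p,R=wrist(); np.savez("pics/w2.npz",im=im,d=d,p=p,R=R); cv2.imwrite("pics/w2.png",im[:,:,::-1])
E
```

```text
plug (array([ 0.70012984, -0.15008301,  0.1284901 ]), [0.0009, 0.0009])
butt (array([0.6349503 , 0.22733571, 0.19051934]), [0.0046, 0.0019, 0.0033]) [array([0.63810813, 0.22404875, 0.191     ]), array([0.63311102, 0.22979242, 0.191     ]), array([0.6329704 , 0.22998977, 0.191     ])]
table 0.0005418785795980041
1093 [0.62932189 0.21834086 0.15820773]
203 [0.6278762  0.22201467 0.18936138]
[[0.60511504 0.20863188 0.077     ]
 [0.60477391 0.27322275 0.077     ]
 [0.66286455 0.19428712 0.077     ]
 [0.66338021 0.26339348 0.077     ]]
3.5917
```

View pics/w2.png

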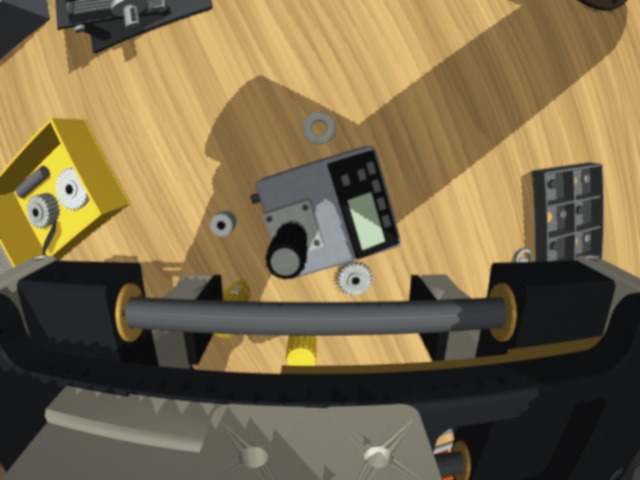

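The butt disc is at about (288,262). The yellow driver is clear of the finger line.

```bash
python3 - <<'E'
from h import *
w=np.load("pics/w2.npz"); p,R,im=w["p"],w["R"],w["im"]
C=wcloud(w["d"],p,R); m=(C[...,2]>.18)&(C[...,2]<.2); m[:225]=0;m[285:]=0;m[:,:255]=0;m[:,320:]=0
v,u=np.nonzero(m); (cu,cv),r=cv2.minEnclosingCircle(np.stack([u,v],1).astype(np.float32)); print(len(u),cu,cv,r,C[m].mean(0))
# sides of tester block at z .077: median steel top
m=(abs(C[...,2]-.077)<.004); m[:195]=0;m[285:]=0;m[:,:255]=0;m[:,340:]=0
Q=C[m]; print(len(Q),Q.mean(0),cv2.minAreaRect(Q[:,:2].astype(np.float32)*1000))
B=onz(*ray("wrist",cu,cv,p,R),.191); print(B, tri([ray("wrist",cu,cv,p,R),ray("side",270,267),ray("top",249.5,213.3)]))
robot.goto([B[0],B[1],.24],R_down(155)); 
im,d,p,R=wrist(); np.savez("pics/w3.npz",im=im,d=d,p=p,R=R); cv2.imwrite("pics/w3.png",im[200:400,150:500,::-1])
C=wcloud(d,p,R); m=(abs(C[...,2]-.191)<.008); m[320:]=0;m[:,:200]=0;m[:,440:]=0
Q=C[m]; v,u=np.nonzero(m); print(len(Q),Q.mean(0),Q.min(0),Q.max(0),cv2.minEnclosingCircle(np.stack([u,v],1).astype(np.float32)),robot.read_t())
E
```

```text
1267 285.1524963378906 258.0101623535156 21.152599334716797 [0.63449357 0.22836371 0.19068151]
1337 [0.62884269 0.22248864 0.07736822] ((635.8748779296875, 230.00323486328125), (57.20291519165039, 57.062801361083984), 82.38804626464844)
[0.63430323 0.22764441 0.191     ] (array([0.63611432, 0.22638488, 0.18806948]), [0.0023, 0.0016, 0.0034])
2501 [0.63510918 0.2284134  0.19089352] [0.61799722 0.21174545 0.1830234 ] [0.65349541 0.24765985 0.19373186] ((316.625, 264.3125), 29.71521759033203) 4.1667
```

View pics/w3.png

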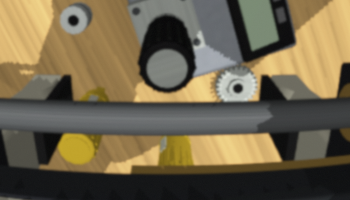

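The butt is centred between the fingers. Next: descend, grip and turn in steps while watching the torque.

```bash
python3 - <<'E'
from h import *
x=[.6352,.2288,.135]
robot.servo_line(x,speed=.1); robot.move_gripper(0.0)
print(robot.read_t(),robot.read_grip_width()*88,robot.read_finger_force(),np.round(robot.read_force(),1),np.round(robot.read_ft_torque(),2))
for a in range(150,106,-4):
    robot.servo_line(x,ori=R_down(a)); robot.dwell(.1)
    print(a,round(robot.read_t(),2),np.round(robot.read_qpos()[5],1),np.round(robot.read_force(),1),np.round(robot.read_ft_torque(),3))
E
```

```text
6.2667 33.62491219408923 29.999760389328003 [ 0.3 -0.8 -0.6] [ 0.08 -0.14 -0.05]
150 6.62 -66.2 [-0.4 -0.  -0.8] [ 0.121  0.049 -0.056]
146 6.97 -70.2 [-0.6  0.6  1.4] [0.454 0.419 0.069]
142 7.32 -74.2 [-2.7  1.9  1.7] [0.742 0.912 0.135]
138 7.67 -78.2 [-4.5  3.2  2.5] [1.198 1.606 0.082]
134 8.02 -82.2 [-5.   3.2  3.8] [1.32  1.734 0.194]
130 8.37 -86.2 [-4.6  3.2  3.5] [1.423 1.823 0.276]
126 8.72 -90.2 [-4.2  3.4  4.3] [1.58  1.905 0.051]
122 9.07 -94.2 [-3.8  2.8  3.3] [ 1.25   1.699 -0.049]
118 9.42 -98.3 [-4.6  4.   2.7] [ 1.767  1.926 -0.062]
114 9.77 -102.3 [-3.6  3.4  2.5] [ 1.699  1.744 -0.026]
110 10.12 -106.3 [-4.6  4.1  3.5] [1.918 1.806 0.005]
```

```bash
python3 - <<'E'
from h import *
x=np.array([.6352,.2288,.135])
for a in (106,102,98):
    robot.servo_line(x,ori=R_down(a)); robot.dwell(.1); tq=robot.read_ft_torque()[2]
    print(a,round(robot.read_t(),2),np.round(robot.read_force(),1),round(float(tq),3))
    if tq>.3: break
robot.dwell(.3)
M=np.array([.699,-.148,.136]); az=np.radians(165.9)
def pose(t,o,yaw,g=.077): # tip o out along plug axis, tool tilted t
    nt=lambda t:np.array([np.sin(t)*np.cos(az),np.sin(t)*np.sin(az),np.cos(t)])
    return M+nt(.65)*o+nt(t)*g,R_axis(nt(t),yaw)
for z in (.2,.26): print(robot.ik([x[0],x[1],z],R_down(a)))
for t in (.55,.58,.61):
  for o in (.03,.06,.1):
    print(t,o,[None if (q:=robot.ik(*pose(t,o,y))) is None else np.round(q).astype(int).tolist() for y in (60,90,120)])
E
```

```text
106 10.47 [-4.7  4.9  2.8] -0.025
102 10.82 [-6.2  6.2  2.7] 0.192
98 11.17 [-5.7  5.5  3.2] 0.282
[  36.31324245   21.48487716   -1.43639229    0.          -67.07873054
 -118.31324245]
[  36.31324245   19.58200081    3.61045705    0.          -74.02845625
 -118.31324245]
0.55 0.03 [[8, 3, -44, 40, -18, -88], [8, 3, -44, 40, -18, -58], [8, 3, -44, 40, -18, -28]]
0.55 0.06 [[10, -1, -42, 34, -23, -83], [10, -1, -42, 34, -23, -53], [10, -1, -42, 34, -23, -23]]
0.55 0.1 [[13, -5, -41, 30, -29, -80], [13, -5, -41, 30, -29, -50], [13, -5, -41, 30, -29, -20]]
0.58 0.03 [[5, 2, -49, 52, -13, -97], [5, 2, -49, 52, -13, -67], [5, 2, -49, 52, -13, -37]]
0.58 0.06 [[9, -1, -46, 42, -19, -90], [9, -1, -46, 42, -19, -60], [9, -1, -46, 42, -19, -30]]
0.58 0.1 [[13, -6, -44, 35, -25, -85], [13, -6, -44, 35, -25, -55], [13, -6, -44, 35, -25, -25]]
0.61 0.03 [[-6, 1, -53, 79, -5, -116], [-6, 1, -53, 79, -5, -86], [-6, 1, -53, 79, -5, -56]]
0.61 0.06 [[6, -2, -50, 53, -14, -99], [6, -2, -50, 53, -14, -69], [6, -2, -50, 53, -14, -39]]
0.61 0.1 [[11, -6, -47, 41, -22, -90], [11, -6, -47, 41, -22, -60], [11, -6, -47, 41, -22, -30]]
```

Torque rose again at the stop, so it has clicked. Next: lift, then move to a stand-off 100 mm out and look.

```bash
cat >> h.py <<'E'
az=np.radians(165.9)
nt=lambda t:np.array([np.sin(t)*np.cos(az),np.sin(t)*np.sin(az),np.cos(t)])
def pose(M,t,o,yaw,g=.077):
    "tip o out along the plug's axis, driver tilted t"
    return M+nt(.65)*o+nt(t)*g,R_axis(nt(t),yaw)
E
python3 - <<'E'
from h import *
robot.servo_line([.6352,.2288,.20],speed=.08); robot.dwell(.3)
print(robot.read_t(),np.round(robot.read_force(),1),robot.read_finger_force(),robot.read_grip_width()*88)
robot.servo_line([.62,.21,.31],speed=.15)
robot.goto(*pose(np.array([.699,-.148,.136]),.57,.10,60)); robot.dwell(.3)
print(robot.read_t(),robot.read_qpos(),np.round(robot.read_force(),1),robot.read_finger_force())
im,d,p,R=wrist(); np.savez("pics/w4.npz",im=im,d=d,p=p,R=R); cv2.imwrite("pics/w4.png",im[:,:,::-1])
im,d=robot.grab_frame("side"); np.savez("pics/s2.npz",im=im,d=d); cv2.imwrite("pics/s2.png",cv2.resize(im[120:260,220:400,::-1],None,fx=4,fy=4,interpolation=cv2.INTER_CUBIC))
E
```

```text
12.725 [ 0.4 -0.8 -3.3] 29.964572489261627 33.53162990433905
15.1833 [ 12.85247377  -5.25112368 -42.74341681  33.04983625 -26.60899556
 -83.34295286] [-0.3  0.2 -2.7] 29.9647656083107
```

View pics/w4.png

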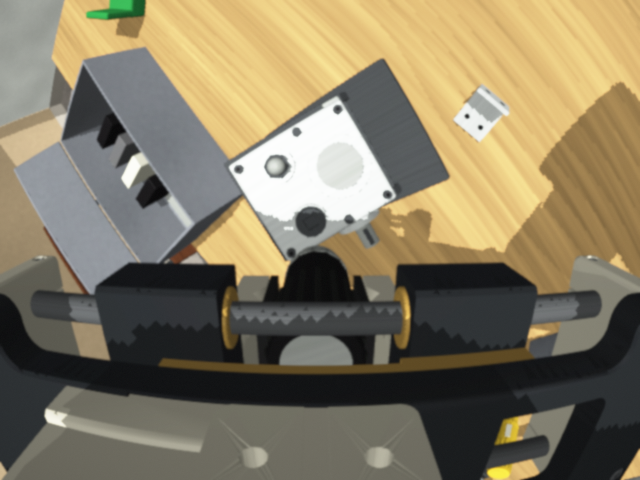

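View pics/s2.png

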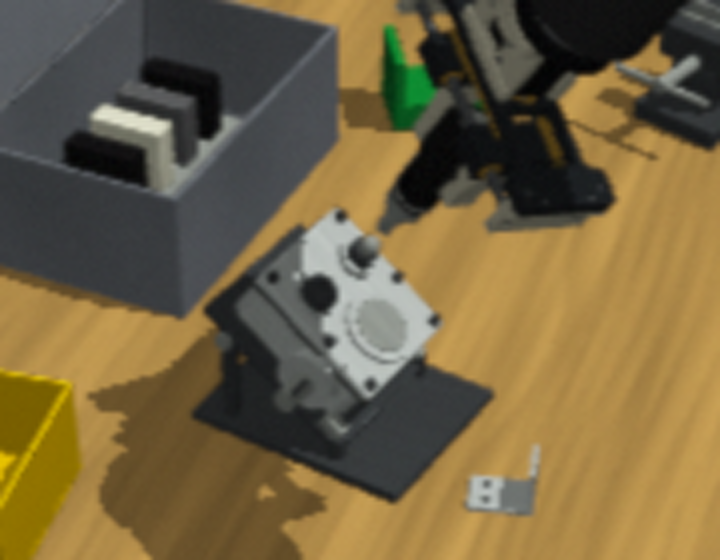

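The wrist view shows the plug's face at about (311,221), straight past the driver, and the breather at (277,166). In the side crop the driver tip is at (385,230), out along the plug's axis. I'll refine both points.

```bash
python3 - <<'E'
from h import *
w=np.load("pics/w4.npz"); p,R,im,d=w["p"],w["R"],w["im"],w["d"]
C=wcloud(d,p,R)
m=np.zeros((480,640),np.uint8); m[200:243,290:332]=(im[200:243,290:332].max(2)<95)
k,l,s,c=cv2.connectedComponentsWithStats(m); i=1+np.argmax(s[1:,4]); print(s[i],c[i]); Q=C[l==i]
h=(Q-np.median(Q,0))@nt(.65); print("wrist depth face",np.median(Q,0),np.percentile(h,[5,25,50,75,95]))
Qc=C[150:235,250:380].reshape(-1,3); lum=im[150:235,250:380].min(2).ravel(); Qc=Qc[lum>170]
for _ in range(5):
    cc=Qc.mean(0); n=np.linalg.svd(Qc-cc,full_matrices=False)[2][2]; n*=np.sign(n[2]); Qc=Qc[abs((Qc-cc)@n)<.004]
print("cover",len(Qc),cc,n,np.arccos(n[2]),np.degrees(np.arctan2(n[1],n[0])),"face above cover",(np.median(Q,0)-cc)@n)
rw=ray("wrist",*c[i],p,R)
# side plug in new picture
z=np.load("pics/s2.npz"); im2=z["im"]; m2=np.zeros((480,640),np.uint8); m2[186:200,292:307]=im2[186:200,292:307].max(2)<60
k,l2,s2,c2=cv2.connectedComponentsWithStats(m2); j=1+np.argmax(s2[1:,4]); print("side",s2[j],c2[j])
rs,rt=ray("side",*c2[j]),ray("top",369.9,196.3)
print(tri([rw,rs]),tri([rw,rs,rt]))
u=np.array([nt(.65)[2]*-np.cos(az),nt(.65)[2]*-np.sin(az),np.sin(.65)]); v=np.cross(nt(.65),u)
M0=np.array([.699,-.148,.136])
for X in (np.median(Q,0),tri([rw,rs])[0],tri([rw,rs,rt])[0]): print("up,left,out vs M0 (mm)",np.round([(X-M0)@e*1e3 for e in(u,v,nt(.65))],1))
# driver: handle points in tool frame, and predicted tip vs side view
m=(im.max(2)<70)&(d>0); T=(C-p)@R; m&=(abs(T[...,1])<.03)&(abs(T[...,0])<.03)&(T[...,2]>-.07)&(T[...,2]<.06)
D=T[m]; 
for a in np.arange(-.06,.05,.01):
    e=D[(D[:,2]>=a)&(D[:,2]<a+.01)]
    if len(e)>20: print("drv z %.2f"%a,len(e),np.round(np.percentile(e[:,1],[2,98])*1e3,1),round(e[:,0].max()*1e3,1))
o,r=ray("side",316.3,177.5); tip=p+R[:,2]*.076; print("tip miss vs side ray (tool axes) mm",np.round(R.T@((np.eye(3)-np.outer(r,r))@(o-tip))*1e3,1))
E
```

```text
[296 208  30  29 640] [310.4734375 222.0671875]
wrist depth face [ 0.69691904 -0.14668931  0.13651891] [-0.00494898  0.00047835  0.00232993  0.00289375  0.00380799]
cover 1157 [ 0.68180829 -0.17171478  0.11547279] [-0.1234246   0.54081133  0.83203935] 0.5880223355287019 102.85592846790449 face above cover 0.029180222334811066
side [295 189   9   9  55] [298.96363636 193.01818182]
(array([ 0.69875043, -0.14644481,  0.13214368]), [0.0012, 0.0012]) (array([ 0.69970434, -0.14802537,  0.13118386]), [0.0017, 0.0017, 0.0018])
up,left,out vs M0 (mm) [-1.5  0.8  1.8]
up,left,out vs M0 (mm) [-2.8  1.4 -2.7]
up,left,out vs M0 (mm) [-2.4  0.1 -4.3]
drv z -0.06 1007 [-16.5  16.2] 9.7
drv z -0.05 607 [-20.7  19.9] 16.9
drv z -0.04 537 [-11.4  10. ] 16.4
drv z -0.03 776 [-20.1  19.3] 16.0
drv z -0.02 783 [-20.3  19.2] 15.9
drv z -0.01 554 [-19.9  19. ] 15.9
drv z 0.00 346 [-13.8  14.6] 14.4
drv z 0.01 324 [-13.9  14.5] 14.4
drv z 0.02 161 [-13.   14.6] 14.0
tip miss vs side ray (tool axes) mm [0.6 4.5 2. ]
```

Measurements agree to about 3 mm. Closing in slowly along the plug's axis, then one last check in both views.

```bash
python3 - <<'E'
from h import *
u=np.array([-np.cos(.65)*np.cos(az),-np.cos(.65)*np.sin(az),np.sin(.65)]); v=np.cross(nt(.65),u)
M=np.array([.699,-.148,.136])-.002*u+.0008*v
P,R=pose(M,.57,.03,60,.076); robot.servo_line(P,ori=R,speed=.04); robot.dwell(.4)
p,Rt=robot.read_position(),robot.read_tcp_rot(); tip=p+Rt[:,2]*.076
print(robot.read_t(),robot.read_qpos(),np.round(robot.read_force(),1),robot.read_finger_force(),p-P)
crops=[]
for n in("side","top"):
    im,d=robot.grab_frame(n); c,f=cam(n); V=c["view"]
    px=[]
    for X in (M,tip,tip-Rt[:,2]*.042,tip-Rt[:,2]*.132):
        q=V[:3,:3]@X+V[:3,3]; px.append((q[:2]/q[2]*f+[c["cx"],c["cy"]]))
    px=np.array(px); o=np.round(px[0]).astype(int)-[25,35]; print(n,"origin",o,"M,tip,handle end,butt crop px",np.round((px-o)*8).tolist())
    k=cv2.resize(im[o[1]:o[1]+60,o[0]:o[0]+50,::-1],None,fx=8,fy=8,interpolation=cv2.INTER_CUBIC)
    for x,col in zip(px,((0,0,255),(0,255,0),(255,0,0),(255,0,255))): cv2.circle(k,tuple(int(t) for t in (x-o+.5)*8),3,col,-1)
    crops.append(k)
cv2.imwrite("pics/fin.png",np.hstack(crops))
E
```

```text
17.6083 [  5.70907972   2.02917703 -47.512114    48.81800551 -14.05851705
 -94.81779317] [-0.5  1.  -2.5] 29.964852333068848 [-4.48512868e-08  5.22247645e-05  3.28819773e-05]
side origin [274 157] M,tip,handle end,butt crop px [[201.0, 280.0], [241.0, 244.0], [292.0, 185.0], [410.0, 51.0]]
top origin [344 162] M,tip,handle end,butt crop px [[201.0, 278.0], [197.0, 304.0], [192.0, 333.0], [182.0, 401.0]]
```

View pics/fin.png

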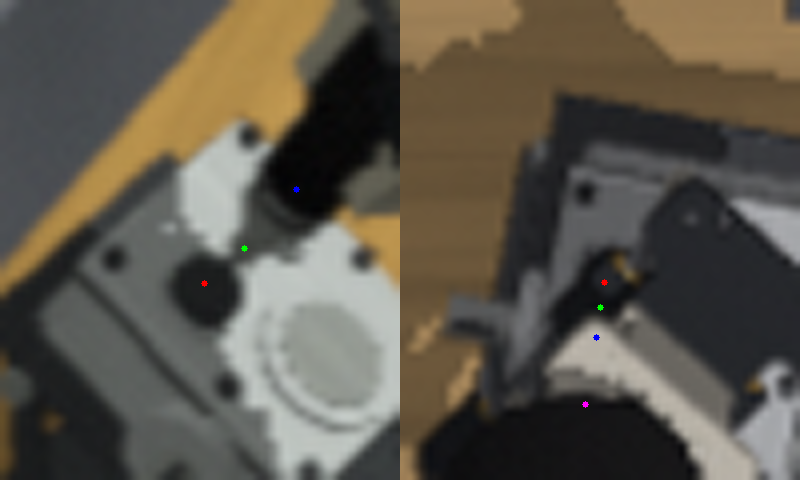

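The side view shows the tip dot at (244,248) on the drive's end and the plug dot at (205,283) on the plug's centre. The driver is in line with a clear gap; the top view is mostly hidden by the gripper. Handing in.

```bash
python3 -c "
from rig import robot
print(robot.job_done())"
```

```text
the job is handed in; nothing more can be done
None
```

I handed the job in at about 18 s. The torque dropped at the click and rose again at the stop. The driver is held in the gripper in line with the filler plug, its drive about 30 mm clear by my estimate, and nothing appeared to be touching. No verdict came back.

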